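Lock the stop screw with its jam nut

TASK

Put the blue holding key right down on the square end of the adjusting screw, with its arm beside the steel stop post so that the post will keep it from turning clockwise. Then turn the jam nut's red-handled lever clockwise (seen from above) until the nut seats, and tighten it with about 16 N at the handle: less than 12 N leaves it loose, more than 19 N overtightens it. The screw's setting must not shift by more than about 20 degrees; leave the key seated on the screw and do not disturb the other things.

Things in the scene. Friction and masses are not known exactly. Their poses are not given: they have to be found in the camera images.
- stop_fixture: grey cast base plate fixed to the worktop, 150x100x12 mm, spanning -55 to +95 mm along its x and +-50 mm along its y. Origin: on the worktop, on the vertical axis of the adjusting screw. z is up.
- stop_post (a point): centre of the top of the fixed upright steel stop post, 12 mm diameter, 66 mm above the worktop, at x = +68 mm, y = -18 mm in the fixture's frame.
- screw_top (a point): centre of the flat top of the upright adjusting screw, 72 mm above the worktop. It ends in a 16 mm square, 22 mm straight, then 5 mm tapering to 10 mm, above a brass collar (34 mm diameter, top 45 mm above the worktop). The frame turns with the screw, x and y square to the square's faces, z up; its x lies within 0.05 rad of the fixture's x at the start. The screw turns easily (0.08 N m).
- pointer (a point): tip of the red pointer mark on the brass collar, on the screw's -x side, 17 mm from the screw's axis, 45 mm above the worktop; it shows the screw's setting.
- lever_grip (a point): point on the upright red handle post of the nut's lever, 14 mm below the post's top, 66 mm above the worktop, 90 mm from the screw's axis. The post has 13 mm diameter and reaches from 28 to 80 mm above the worktop; the lever bar (10 mm thick) under it lies 32 mm above the worktop. x points outward along the lever from the screw's axis, z up.
- jam_nut: dark hexagonal jam nut under the collar, with the lever; origin on the worktop on the screw's axis, x along the lever. Clockwise from above tightens. Its thread drags the screw along unless held (0.20 N m, about 2 N at the handle). On the held screw it turns 0.5 to 1.0 rad from its start until it seats; where differs each time and cannot be seen.
- nut_lock (a joint): tightening angle of the nut past its seat, rad: 0 until seated; starts to grow at about 10 N tangential push at the handle (0.9 N m), then 0.0075 rad (0.7 mm at the handle) per further newton (12 N m/rad); stays where it is left. 0.015 (12 N) is tight, 0.045 (16 N) right, above 0.07 (19 N) overtightened.
- key_centre (a point): centre of the loose holding key's block, 24 mm above its underside. Upright block 30x30x48 mm, steel below, blue grooved plastic above. Grip the block across its y faces (30 mm). A 14 mm wide aluminium arm leaves its +x face and ends 86 mm from the block's axis, 5 to 15 mm above the underside. Same axes as the key, z up.
- holding_key: the same key (about 0.2 kg), origin at the centre of its underside, which has a square socket 17.6 mm wide, 25 mm deep, square to the block. Seated on the screw the underside is 47 mm above the worktop. With its arm along the screw's +x axis, the arm lies 1 to 9 mm beside the stop post, on the post's +y side; when the screw is dragged clockwise it comes to bear on the post.
- parts_jar_0: bystander, to be left alone: small glass jar of parts with a grey lid, 52 mm wide, 62 mm tall. Origin: centre of its underside.
- sanding_block: bystander, to be left alone: cork sanding block, 59x68x18 mm. Origin: centre of its underside.
- fine_pliers: bystander, to be left alone: blue-handled pliers lying flat, 42x112x11 mm. Origin: centre of its underside.
- putty_tube: bystander, to be left alone: blue filler tube lying flat, 29x61x26 mm. Origin: centre of its underside.
- super_glue: bystander, to be left alone: dark blue glue bottle with a red nozzle, 40 mm wide, 85 mm tall. Origin: centre of its underside.
- varnish_pot: bystander, to be left alone: red pot with a black cap, 60 mm wide, 92 mm tall. Origin: centre of its underside.
Things that resemble listed ones, but are neither listed nor needed, are in the scene too. What is meant by the holding_key is not purple or yellow, and is the larger of those in its own colour.

How it is judged:
By the outcome, as a careful person would: the job done as asked, in the order asked, and still so for the second after the job is handed in, with the robot touching nothing.
It also fails if it takes over 67 s, if anything falls off the work surface, if the arm or the gripper's body presses on something with over 40 N, if the wrist force passes 120 N, or if a joint passes its speed limit or range.

ROBOT

A 7-joint arm with a two-finger parallel gripper is mounted at the origin on a cart in front of the work surface, level with it; the furniture and walls round the work are solid. World frame = base frame: x ahead of the robot, y to its left, z up, the work surface at z = 0. Lengths are in m, angles in rad, forces in N, time in s.
With the tool pointing down it reaches from about 0.35 to 0.9 m from the base axis. Payload 8.1 kg.
Tool frame: the origin (TCP) lies on the centre line of the jaws, within the pads' length; the fingertips stand 19 mm ahead of it and the grasp point (between the pads) is the TCP (arm.tip_reach is the distance from the TCP to the fingertips, in m); z points along the fingers, y is the line along which they close (so a half turn about z gives the same grasp; the last joint's range is limited). The gripper opens to 92 mm and grips with 3 to 60 N. Pads are 19 mm wide; open, the fingers measure 130 mm over their backs; the gripper's body (75 mm by 190 mm) begins 47 mm behind the grasp point.
Start: joints at [-1.211, 0.434, 0.025, 1.573, -0.012, 1.134, -0.075], TCP at [0.279, 0.559, 0.246] pointing down, gripper open.
Joint ranges: [-2.62, 2.62], [-0.44, 2.09], [-1.27, 1.32], [0.08, 2.57], [-1.32, 4.46], [0.12, 2], [-2.74, 2.74]. Speed limits (rad/s): [2.22, 2.22, 3.01, 3.01, 3.14, 3.14, 3.14].

INTERFACE

Orientations are given as a rotation vector (axis times angle).
In Python, from cell import arm gives the robot as it stands.
- The arm moves only by the tool arm_command, never from a script. Its argument "targets" is a list that holds one entry, the list of rows, each a list of 6 numbers: the shift along the tool's x, y, z in m, then the turn, a rotation vector about the tool's x, y, z in rad. A call has 1 to 10 rows; each row shifts and turns the commanded pose from where the row before left it, along the tool's axes as they then stand; what a row does not reach is not made up. A row lasts 1/8 s, in which the tool goes at most 62.5 mm and 10.7 degrees, less where a joint would pass 70% of its speed; a pose out of reach is approached as far as the arm can. A call with a gripper value outside its range is refused whole. "jaw" is the finger opening in m, from 0 to 0.0918, set as the call begins (left out, the last holds). The fingers move at their own pace and stop on an object; "newtons" is the grip in N (left out, the last holds). Time passes only in rows, so rows that do not move let the fingers close. It gives the time, the measured TCP pose, the force, the opening and the grip force at its end, in the units of the state.
- arm.observe(): the state, without advancing time (a new reading comes with each control period).
- arm.get_image(name): name is "scene" or "top" or "wrist"; returns a dict with "pixels" (420x560x3 uint8, red, green, blue), "z_map" (420x560 float32, m along the optical axis (not along the pixel's ray), 0 where there is no reading), "fx", "fy", "cx", "cy" (pixels), "xyz" and "rotation" of the camera in the world; the wrist camera has in their place "T_tool_cam" (4x4, takes a point from camera to tool coordinates, whose origin is the TCP and whose axes are the flange's). Camera axes: x right, y down, z forward; pixel columns grow to the right and rows downward; lengths in m; the calibration is good to about 2 mm. The wrist camera is an equidistant fisheye: a pixel r from the principal point sees the ray r / f radians off the axis. A picture is of the moment at which its call begins: read the wrist's pose just before it.
- arm.sign_off(): hands the job in; it is judged then, once.
The state is a dict: "clock": time; "joints": joint angles; "dq": joint speeds; "joint_efforts": joint torques, N m; "position": TCP position; "ee_rot": TCP orientation; "force": force on the tool from outside, world axes, zero at the start; "ft_torque": the same for the moment, N m; "width": opening from 0.0 (shut) to 1.0 (fully open); "gripper_force": force on a finger pad.
Only numpy, scipy, OpenCV 4.12 (cv2) and the standard library are available. Lean on these libraries where they do the work, as an engineer would, in place of code of your own. Each camera call takes 0.05 s, during which the arm holds its last target. There are 200 camera calls.

## Working session

There is one attempt and no reset: what is moved stays moved. The work goes in short steps, Python scripts to look and compute and a tool call to move; the robot and the scene stay as the last step left them, time stands still between calls to the robot, and variables do not carry over. Pictures are saved under pics/ and viewed, at most 10 in all, crops included, and the job is handed in when it is done.

Besides the shell and the picture viewer there is one more tool, called after "Request:" as a command line: name --argument value ..., lists and objects as JSON in quotes. arm_command: Moves the arm, as the interface text tells. Its arguments: {"type":"object","properties":{"targets":{"type":"array","items":{"type":"array","items":{"type":"array","items":{"type":"number"}}}},"jaw":{"type":"number"},"newtons":{"type":"number"}},"required":["targets"]}

```bash
mkdir -p pics; ls; cat > h.py <<'E'
import numpy as np, cv2
from cell import arm
from scipy.spatial.transform import Rotation as R
def snap(name,fn,scale=1,crop=None):
    s=arm.observe(); im=arm.get_image(name)
    np.savez('pics/'+fn+'.npz',pos=s['position'],rot=s['ee_rot'],**im)
    p=im['pixels'][:,:,::-1]
    if crop: r0,r1,c0,c1=crop; p=p[r0:r1,c0:c1]
    cv2.imwrite('pics/'+fn+'.png',cv2.resize(p,None,fx=scale,fy=scale,interpolation=cv2.INTER_CUBIC))
    return im
def crop(fn,out,r0,r1,c0,c1,scale):
    p=np.load('pics/'+fn+'.npz')['pixels'][r0:r1,c0:c1,::-1]
    cv2.imwrite('pics/'+out+'.png',cv2.resize(p,None,fx=scale,fy=scale,interpolation=cv2.INTER_CUBIC))
def ray(im,u,v): # fixed camera -> origin, dir (z=1)
    d=np.array([(u-im['cx'])/im['fx'],(v-im['cy'])/im['fy'],1.])
    return np.array(im['xyz']), im['rotation']@d
def atz(im,u,v,z):
    o,d=ray(im,u,v); return o+d*(z-o[2])/d[2]
def px3(im,u,v):
    o,d=ray(im,u,v); return o+d*im['z_map'][int(round(v)),int(round(u))]
E
python3 - <<'E'
from h import *
s=arm.observe(); print(s)
for n in ('scene','top'):
    im=snap(n,n+'0',1.4); print(n,im['fx'],im['cx'],im['cy'],im['xyz'],im['rotation'])
    print({k:v for k,v in im.items() if k not in('pixels','z_map')}.keys())
E
```

```text
pics
{'clock': 0.0, 'joints': array([-1.21060207,  0.4352184 ,  0.02498413,  1.57409484, -0.01158495,
        1.13401005, -0.07510749]), 'dq': array([ 0.00010066, -0.00232949, -0.00034072, -0.0006669 , -0.00170848,
        0.00119628, -0.00117708]), 'joint_efforts': array([ 3.31222418e-04, -6.67856669e+01,  9.85029079e-01, -3.14448380e+01,
       -6.05625054e-02,  4.32571897e-02,  1.25582342e-04]), 'position': array([0.27887399, 0.55879169, 0.24494882]), 'ee_rot': array([-7.20562238e-01, -3.05763066e+00,  2.47021194e-03]), 'force': array([0.87663602, 0.43642102, 0.68363225]), 'ft_torque': array([ 0.02399246, -0.01727292,  0.06385918]), 'gripper_force': 0.0, 'width': 1.0000696028320837}
scene 487.1452871290857 283.91276713433984 210.63716678965008 [-0.00315358 -0.77965331  1.00243551] [-2.21897141  0.77100703 -0.32283842]
dict_keys(['fx', 'fy', 'cx', 'cy', 'xyz', 'rotation'])
top 535.3479048523529 271.2386568768467 221.4698056914681 [ 0.41255303 -0.02433054  1.42929307] [-2.13771484  2.17526296 -0.15208661]
dict_keys(['fx', 'fy', 'cx', 'cy', 'xyz', 'rotation'])
```

```bash
sed -i "s/im\['rotation'\]@d/R.from_rotvec(im['rotation']).as_matrix()@d/" h.py
```

```text
(no output)
```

View pics/top0.png

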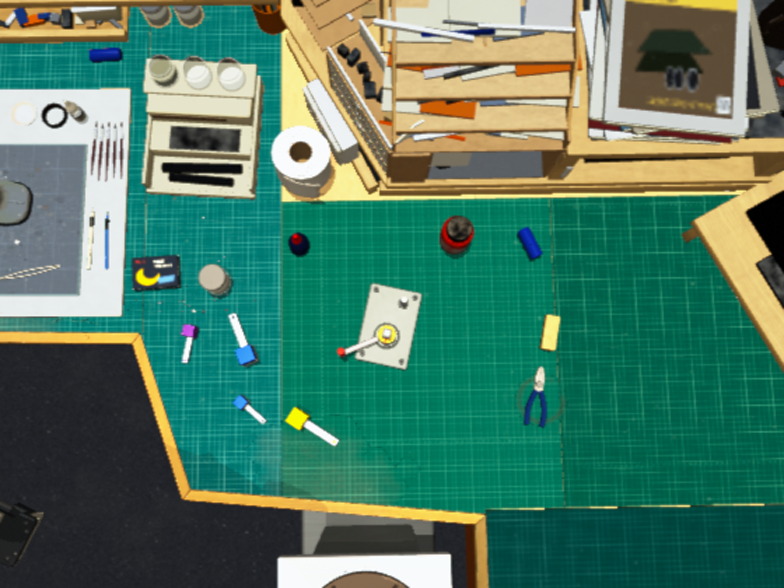

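View pics/scene0.png

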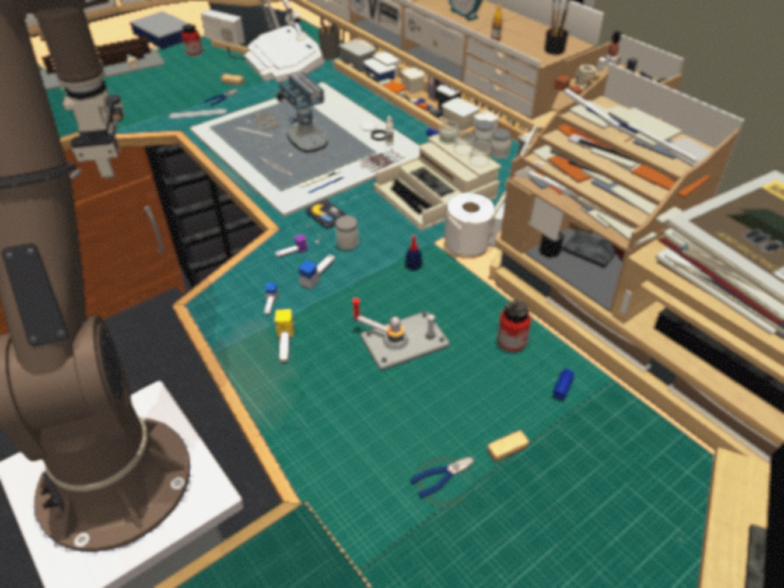

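```bash
python3 - <<'E'
from h import *
a=np.load('pics/top0.npz')
p=a['pixels'][:,:,::-1]
c1=cv2.resize(p[195:270,230:310],None,fx=7,fy=7,interpolation=cv2.INTER_CUBIC)
c2=cv2.resize(p[215:275,150:190],None,fx=5.6,fy=7,interpolation=cv2.INTER_CUBIC)
c2=cv2.resize(p[215:290,155:190],None,fx=7,fy=7,interpolation=cv2.INTER_CUBIC)
cv2.imwrite('pics/crop1.png',np.hstack([c1,c2]))
def P(u,v): return px3(a,u,v).round(4)
for n,u,v in [('key',245,355),('keyarm',233,318),('screw',386,335),('post',404,300),('handle',341,352),('smallkey',240,402)]:
    print(n,P(u/1.4,v/1.4))
E
```

```text
key [0.5179 0.2133 0.0424]
keyarm [0.5901 0.2403 0.0197]
screw [ 0.5471 -0.0476  0.0769]
post [ 0.6122 -0.0821  0.0665]
handle [0.5173 0.0341 0.0814]
smallkey [0.4319 0.2246 0.0274]
```

View pics/crop1.png

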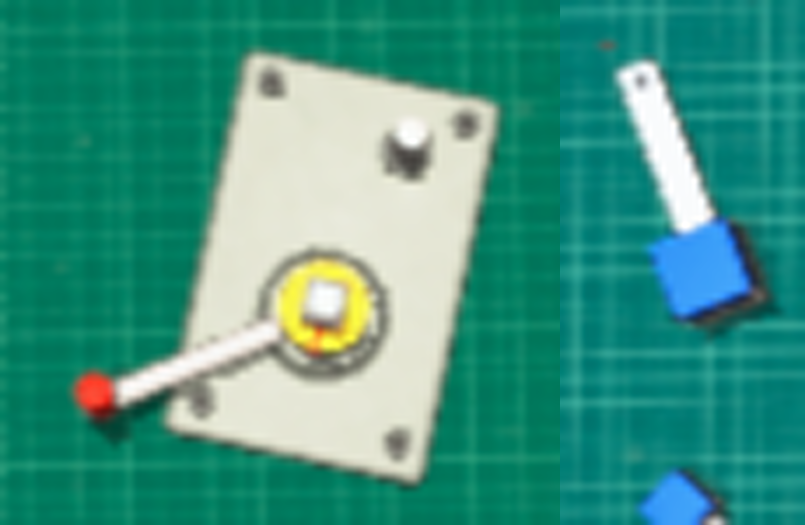

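```bash
python3 - <<'E'
from h import *
a=np.load('pics/top0.npz')
f=lambda U,V,u0,v0:((U+.5)/7-.5+u0,(V+.5)/7-.5+v0)
A=lambda U,V,z:atz(a,*f(U,V,230,195),z)[:2]
B=lambda U,V,z:atz(a,*f(U-560,V,155,215),z)[:2]
s=A(327,298,.072);p=A(411,132,.066);h=A(95,394,.08)
print('screw',s,'post',p,'dist',np.linalg.norm(p-s),'exp',np.hypot(68,18)); 
v=p-s; print('fixture yaw from post',np.arctan2(v[1],v[0])-np.arctan2(-18,68))
c=[A(*q,.012) for q in [(250,52),(497,103),(418,484),(168,430)]]
print('corners',c); e=(c[0]+c[1]-c[2]-c[3])/2; print('yaw plate',np.arctan2(e[1],e[0]),np.linalg.norm(e)); yw=np.arctan2(e[1],e[0])
m=np.mean(c,0); print('axis from plate',m-np.array([np.cos(yw),np.sin(yw)])*.02)
print('handle',h,np.linalg.norm(h-s),'lever yaw',np.arctan2(*(h-s)[::-1]))
k=[B(*q,.048) for q in [(650,247),(730,222),(755,288),(685,318)]]; kc=np.mean(k,0)
e=k[0]+k[1]-k[2]-k[3]; print('key',kc,[np.linalg.norm(k[i]-k[i-1]) for i in range(4)],np.arctan2(e[1],e[0]))
t=B(637,66,.015); print('tip',t,np.linalg.norm(t-kc),np.arctan2(*(t-kc)[::-1]))
print(R.from_rotvec(arm.observe()['ee_rot']).as_matrix().round(3))
E
```

```text
screw [ 0.5530388  -0.04924347] post [ 0.61448376 -0.08142487] dist 0.06936228289956914 exp 70.3420215802759
fixture yaw from post -0.22369070965008753
corners [array([ 0.65452046, -0.02263736]), array([ 0.63314978, -0.1168656 ]), array([ 0.48807682, -0.08336158]), array([0.51011732, 0.01074882])]
yaw plate -0.22708752882201133 0.14855193646123888
axis from plate [ 0.55197957 -0.04852611]
handle [0.51887372 0.03519632] 0.0910896855370375 lever yaw 1.9552694607840426
key [0.5190016  0.21162393] [np.float64(0.029448267844959946), np.float64(0.030685745391651892), np.float64(0.02624566369134359), np.float64(0.027772498833706295)] 0.41391076752980366
tip [0.59911432 0.24351324] 0.08622629980998871 0.37882890843032957
[[-0.895  0.447 -0.001]
 [ 0.447  0.895 -0.001]
 [-0.    -0.001 -1.   ]]
```

Request:
arm_command --targets '[[[-0.037,-0.0203,0,0,0,0],[-0.037,-0.0203,0,0,0,0],[-0.037,-0.0203,0,0,0,0],[-0.037,-0.0203,0,0,0,0],[-0.037,-0.0203,0,0,0,0],[-0.037,-0.0203,0,0,0,0],[-0.037,-0.0203,0,0,0,0],[-0.037,-0.0203,0,0,0,0],[-0.037,-0.0203,0,0,0,0],[-0.037,-0.0203,0,0,0,0]]]'

```text
clock: 1.35
position: [0.5199, 0.2111, 0.2455]
ee_rot: [-0.72, -3.057, 0.0]
force: [1.0, 0.2, -0.5]
width: 1.004
gripper_force: 0.0
```

Request:
arm_command --targets '[[[0,0,0,0,0,-0.17],[0,0,0,0,0,-0.17],[0,0,0,0,0,-0.17],[0,0,0,0,0,-0.17],[0,0,0,0,0,-0.17],[0,0,0,0,0,0]]]'

```text
clock: 2.1
position: [0.5193, 0.2122, 0.2454]
ee_rot: [0.602, -3.083, -0.0]
force: [-0.2, -0.5, 0.3]
width: 1.0
gripper_force: 0.0
```

```bash
cat >> h.py <<'E'
def wray(a,u,v):
    M=a['T_tool_cam']; x=(u-a['cx'])/a['fx']; y=(v-a['cy'])/a['fy']; r=np.hypot(x,y)
    d=np.array([x,y,0])*(np.sin(r)/r if r>1e-9 else 1); d[2]=np.cos(r)
    W=R.from_rotvec(a['rot']).as_matrix()
    return a['pos']+W@M[:3,3], W@M[:3,:3]@d
def watz(a,u,v,z):
    o,d=wray(a,u,v); return (o+d*(z-o[2])/d[2])[:2]
E
python3 - <<'E'
from h import *
im=snap('wrist','w1',1.4); print(im['fx'],im['cx'],im['cy'],im['T_tool_cam'].round(3))
E
```

```text
325.19226210127806 283.8335153201031 210.98065828105842 [[ 0.    -0.965 -0.262  0.071]
 [ 1.     0.     0.    -0.001]
 [-0.    -0.262  0.965 -0.139]
 [ 0.     0.     0.     1.   ]]
```

View pics/w1.png

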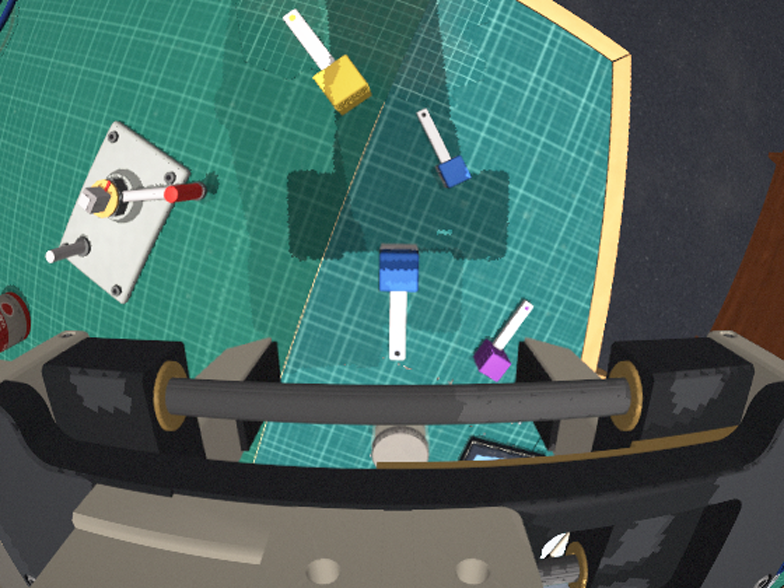

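```bash
python3 - <<'E'
from h import *
a=np.load('pics/w1.npz')
p=a['pixels'][165:265,255:315,::-1]; cv2.imwrite('pics/c2.png',cv2.resize(p,None,fx=6,fy=6,interpolation=cv2.INTER_CUBIC))
pr=a['pixels'][145:190,70:140,::-1]
p3=a['pixels'][120:200,25:155,::-1]; cv2.imwrite('pics/c3.png',cv2.resize(p3,None,fx=6,fy=6,interpolation=cv2.INTER_CUBIC))
A=cv2.imread('pics/c2.png');B=cv2.resize(p3[:, 20:95],None,fx=6,fy=6,interpolation=cv2.INTER_CUBIC)
H=max(A.shape[0],B.shape[0]); A=cv2.copyMakeBorder(A,0,H-A.shape[0],0,0,0);B=cv2.copyMakeBorder(B,0,H-B.shape[0],0,0,0)
cv2.imwrite('pics/c23.png',np.hstack([A,B])); print(A.shape,B.shape)
E
```

```text
(600, 360, 3) (600, 450, 3)
```

View pics/c23.png

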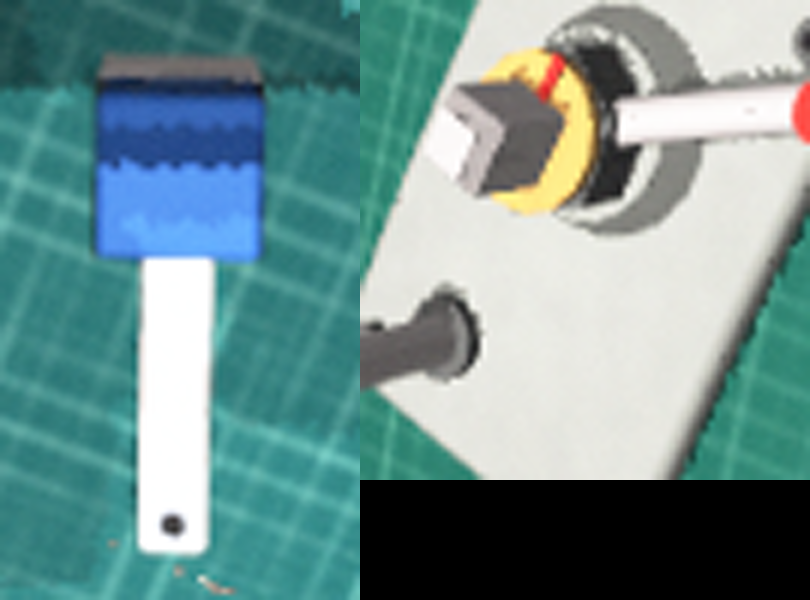

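```bash
python3 - <<'E'
from h import *
a=np.load('pics/w1.npz')
f=lambda U,V:((U+.5)/6-.5+255,(V+.5)/6-.5+165)
A=lambda U,V,z:watz(a,*f(U,V),z)
L,Rr=A(97,258,.048),A(263,258,.048); t=A(173,553,.015); ro=A(178,262,.015)
print('edge',L,Rr,np.linalg.norm(L-Rr)); m=(L+Rr)/2; e=L-Rr; n=np.array([e[1],-e[0]])/np.linalg.norm(e); n*=np.sign(n[0]); print('yaw edge',np.arctan2(n[1],n[0]))
print('centre',m-.015*n, 'tip',t, np.linalg.norm(t-m+.015*n)); d=t-(m-.015*n);print('yaw tip',np.arctan2(d[1],d[0]))
d=t-ro;print('yaw arm',np.arctan2(d[1],d[0]))
c=m-.015*n; W=R.from_rotvec(arm.observe()['ee_rot']).as_matrix(); print('toolx',W[:,0],'tooly',W[:,1]); dp=np.r_[c,0]-arm.observe()['position'];print(W.T@dp, np.arctan2(-W[1,0],-W[0,0]))
E
```

```text
edge [0.54023632 0.20463413] [0.52908546 0.23206844] 0.029613904065005695
yaw edge 0.3860599640374404
centre [0.52076489 0.21270316] tip [0.60109864 0.24395009] 0.08619676234703973
yaw tip 0.3709564658475369
yaw arm 0.36989355765345105
toolx [-9.27468192e-01 -3.73901616e-01  5.78928287e-04] tooly [-3.73901608e-01  9.27468367e-01  1.24887081e-04]
[-1.63780413e-03 -9.55476952e-05  2.45459093e-01] 0.38321227674105685
```

Request:
arm_command --targets '[[[-0.0015,0,0.05,0,0,0.008],[0,0,0.05,0,0,0],[0,0,0.05,0,0,0],[0,0,0.04,0,0,0],[0,0,0.0205,0,0,0],[0,0,0,0,0,0]]]'

```text
clock: 2.9
position: [0.5197, 0.2124, 0.0337]
ee_rot: [0.587, -3.083, 0.002]
force: [-0.1, -1.1, 0.7]
width: 1.002
gripper_force: 0.0
```

Request:
arm_command --targets '[[[0,0,0,0,0,0],[0,0,0,0,0,0],[0,0,0,0,0,0],[0,0,0,0,0,0],[0,0,0,0,0,0],[0,0,0,0,0,0]]]' --jaw 0.02 --newtons 30

```text
clock: 3.65
position: [0.5209, 0.213, 0.0353]
ee_rot: [-0.592, 3.085, 0.0]
force: [-0.1, 0.6, 0.5]
width: 0.398
gripper_force: 0.0
```

Request:
arm_command --targets '[[[0,0,0,0,0,0],[0,0,0,0,0,0],[0,0,0,0,0,0],[0,0,0,0,0,0]]]'

```text
clock: 4.15
position: [0.5208, 0.213, 0.0352]
ee_rot: [0.592, -3.085, -0.0]
force: [-0.4, 0.3, -0.0]
width: 0.329
gripper_force: 30.0
```

Request:
arm_command --targets '[[[0,0,-0.02,0,0,0],[0,0,-0.04,0,0,0],[0,0,-0.05,0,0,0],[0,0,-0.04,0,0,0],[0,0,0,0,0,0]]]'

```text
clock: 4.78
position: [0.5225, 0.2137, 0.1882]
ee_rot: [-0.591, 3.08, 0.002]
force: [-0.4, -0.5, -2.5]
width: 0.326
gripper_force: 30.0
```

Request:
arm_command --targets '[[[-0.0014,-0.0312,0,0,0,0],[-0.0014,-0.0312,0,0,0,0],[-0.0014,-0.0312,0,0,0,0],[-0.0014,-0.0312,0,0,0,0],[-0.0014,-0.0312,0,0,0,0],[-0.0014,-0.0312,0,0,0,0],[-0.0014,-0.0312,0,0,0,0],[-0.0014,-0.0312,0,0,0,0],[-0.0014,-0.0312,0,0,0,0],[-0.0014,-0.0312,0,0,0,0]]]'

```text
clock: 6.02
position: [0.6487, -0.0726, 0.1832]
ee_rot: [0.591, -3.083, -0.001]
force: [0.4, -0.1, -2.0]
width: 0.324
gripper_force: 30.0
```

Request:
arm_command --targets '[[[0,0,0,0,0,0.15],[0,0,0,0,0,0.15],[0,0,0,0,0,0.15],[0,0,0,0,0,0.15],[0,0,0,0,0,0],[0,0,0,0,0,0]]]'

```text
clock: 6.78
position: [0.6489, -0.0716, 0.1843]
ee_rot: [-0.341, -3.122, 0.0]
force: [-1.3, -0.4, -3.7]
width: 0.328
gripper_force: 30.0
```

```bash
python3 - <<'E'
from h import *
im=snap('wrist','w2',1.4); s=arm.observe(); print(s['position'],R.from_rotvec(s['ee_rot']).as_matrix().round(4),s['force'],s['ft_torque'])
E
```

```text
[ 0.6490135  -0.07169501  0.18454463] [[-9.763e-01  2.164e-01 -1.000e-03]
 [ 2.164e-01  9.763e-01 -0.000e+00]
 [ 1.000e-03 -3.000e-04 -1.000e+00]] [-0.10226167  0.55868336 -1.37692083] [ 0.04737315  0.00964242 -0.00536141]
```

View pics/w2.png

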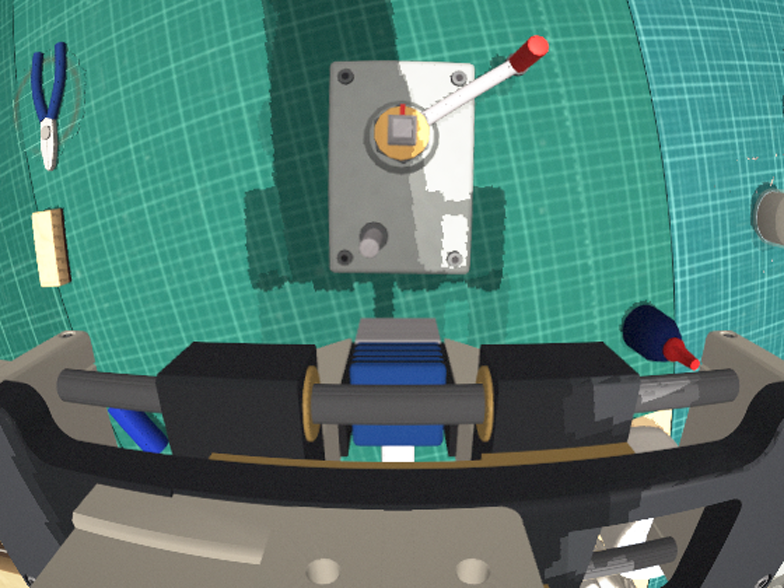

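```bash
python3 - <<'E'
from h import *
a=np.load('pics/w2.npz'); p=a['pixels'][:,:,::-1]
A=cv2.resize(p[65:185,240:336],None,fx=5,fy=5,interpolation=cv2.INTER_CUBIC)
B=cv2.resize(p[220:260,252:316],None,fx=5,fy=5,interpolation=cv2.INTER_CUBIC)
B=cv2.copyMakeBorder(B,0,400,0,0,0)
cv2.imwrite('pics/c4.png',np.hstack([A,B])); print(A.shape,B.shape)
E
```

```text
(600, 480, 3) (600, 320, 3)
```

View pics/c4.png

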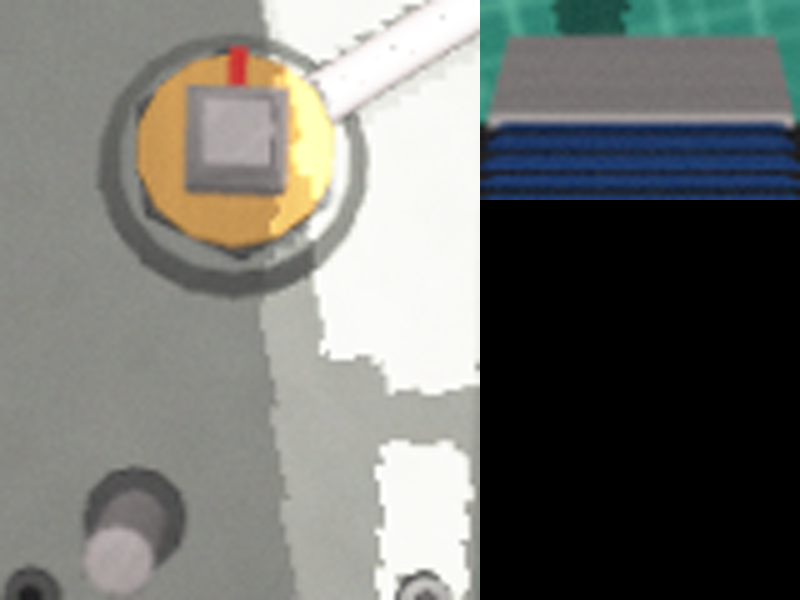

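```bash
python3 - <<'E'
from h import *
a=np.load('pics/w2.npz')
f=lambda U,V,u,v:((U+.5)/5-.5+u,(V+.5)/5-.5+v)
A=lambda U,V,z:watz(a,*f(U,V,240,65),z)
B=lambda U,V,z:watz(a,*f(U-480,V,252,220),z)
ang=lambda d:np.arctan2(d[1],d[0])
s=A(238,130,.072); p=A(118,560,.066); pt=A(238,48,.045); co=A(236,148,.045)
print('screw',s,'post',p,np.linalg.norm(p-s),'fixyaw',ang(p-s)-np.arctan2(-18,68))
print('collar',co,'pointer',pt,np.linalg.norm(pt-s),'yaw ptr',ang(s-pt),ang(co-pt))
q=[A(*c,.067) for c in [(186,88),(286,86),(290,192),(188,194)]]
print('shoulder',np.mean(q,0),[np.linalg.norm(q[i]-q[i-1]).round(4) for i in range(4)],'yaws',ang(q[3]-q[0]),ang(q[2]-q[1]),ang(q[0]-q[1])-np.pi/2,ang(q[3]-q[2])-np.pi/2)
z=a['pos'][2]-.0352
L,Rr=B(507,38,z),B(775,38,z); L2,R2=B(490,125,z+.0),B(795,125,z)
e=Rr-L; print('key edge',L,Rr,np.linalg.norm(e),'yaw',ang(e)-np.pi/2); n=np.array([e[1],-e[0]])/np.linalg.norm(e)
kc=(L+Rr)/2+n*.015; print('key c',kc,a['pos'],n)
W=R.from_rotvec(a['rot']).as_matrix(); print('key c in tool',W[:2,:2].T@(kc-a['pos'][:2]),'tool yaw',ang(-W[:2,0]))
for c in (s,np.mean(q,0)): print('screw in tool',W[:2,:2].T@(c-a['pos'][:2]))
E
```

```text
screw [ 0.55441642 -0.04933164] post [ 0.61659959 -0.08261682] 0.07053120229442035 fixyaw -0.23269804116926573
collar [ 0.55463035 -0.04944118] pointer [ 0.53769524 -0.04535938] 0.017186523045184546 yaw ptr -0.23323511598930044 -0.2365147197922687
shoulder [ 0.55539185 -0.04957038] [np.float64(0.0169), np.float64(0.0155), np.float64(0.0169), np.float64(0.0159)] yaws -0.19930614628833251 -0.17961022671914187 -3.3356725817787023 -3.3363746170318693
key edge [ 0.63213949 -0.0846419 ] [ 0.63866931 -0.05505551] 0.030298400182600563 yaw -0.2172213830034515
key c [ 0.6500519  -0.07308146] [ 0.64889789 -0.07160859  0.18427451] [ 0.97650006 -0.21551714]
key c in tool [-0.00144458 -0.00118923] tool yaw -0.21744430885813798
screw in tool [0.09706243 0.0013695 ]
screw in tool [0.09605847 0.0013468 ]
```

Request:
arm_command --targets '[[[0.025,0.0018,0,0,0,0],[0.03,0,0,0,0,0],[0.03,0,0,0,0,0],[0.012,0,0,0,0,0],[0,0,0.03,0,0,0],[0,0,0.025,0,0,0],[0,0,0.012,0,0,0],[0,0,0,0,0,0],[0,0,0,0,0,0]]]'

```text
clock: 7.95
position: [0.5559, -0.0488, 0.119]
ee_rot: [0.346, 3.121, 0.0]
force: [0.1, 0.2, -1.8]
width: 0.327
gripper_force: 30.0
```

```bash
python3 - <<'E'
from h import *
s=arm.observe(); print(s['position'],R.from_rotvec(s['ee_rot']).as_matrix().round(4)[0],s['force'],s['ft_torque'])
im=snap('wrist','w3',6,(205,275,235,335))
E
```

```text
[ 0.55590948 -0.04881374  0.11903803] [-0.9757  0.2189  0.0014] [ 0.11895176  0.20931749 -1.83897878] [0.01416539 0.01873194 0.03460508]
```

View pics/w3.png

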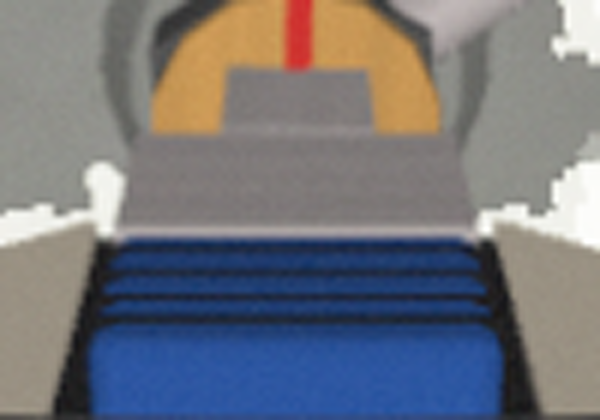

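Request:
arm_command --targets '[[[0,0,0.01,0,0,0],[0,0,0.003,0,0,0],[0,0,0.003,0,0,0],[0,0,0.002,0,0,0],[0,0,0,0,0,0]]]'

```text
clock: 8.62
position: [0.5546, -0.0486, 0.0999]
ee_rot: [-0.346, -3.121, 0.0]
force: [-0.7, 0.4, -3.0]
width: 0.326
gripper_force: 30.0
```

```bash
python3 - <<'E'
from h import *
s=arm.observe(); print(s['position'],s['force'],s['ft_torque'])
E
```

```text
[ 0.55460786 -0.04860357  0.09989288] [-0.70547574  0.37973901 -2.96704819] [ 0.08638418  0.35614012 -0.0448891 ]
```

Request:
arm_command --targets '[[[0,0,0.003,0,0,0],[0,0,0.003,0,0,0],[0,0,0,0,0,0]]]'

```text
clock: 9.0
position: [0.5546, -0.0486, 0.0937]
ee_rot: [-0.346, -3.121, 0.0]
force: [-2.3, 1.1, -3.7]
width: 0.327
gripper_force: 30.0
```

```bash
python3 - <<'E'
from h import *
s=arm.observe(); print(s['position'],s['force'],s['ft_torque'])
E
```

```text
[ 0.5545897  -0.04861117  0.09371988] [-2.34069162  1.05170447 -3.65665129] [0.2261808  0.74130042 0.0190379 ]
```

Request:
arm_command --targets '[[[0.0007,0,0.002,0,0,0],[0,0,0.003,0,0,0],[0,0,0.002,0,0,0],[0,0,0,0,0,0]]]'

```text
clock: 9.5
position: [0.5545, -0.0485, 0.087]
ee_rot: [0.346, 3.122, -0.0]
force: [-1.4, -0.5, -3.6]
width: 0.324
gripper_force: 30.0
```

```bash
python3 - <<'E'
from h import *
s=arm.observe(); print(s['position'],s['force'],s['ft_torque'])
E
```

```text
[ 0.55448962 -0.04853819  0.08703086] [-1.36483145 -0.54963443 -3.59876067] [ 0.14766341  0.31298655 -0.01654099]
```

Going in smoothly; about 5 mm left.

Request:
arm_command --targets '[[[0.0003,0,0.002,0,0,0],[0,0,0.002,0,0,0],[0,0,0.001,0,0,0],[0,0,0,0,0,0]]]'

```text
clock: 10.0
position: [0.5544, -0.0485, 0.0823]
ee_rot: [0.346, 3.122, 0.0]
force: [-0.5, -1.4, -2.9]
width: 0.325
gripper_force: 30.0
```

Request:
arm_command --targets '[[[0,0,0.001,0,0,0],[0,0,0.0005,0,0,0],[0,0,0,0,0,0]]]'

```text
clock: 10.38
position: [0.5546, -0.0485, 0.0819]
ee_rot: [0.346, 3.121, 0.001]
force: [-5.3, 0.4, 12.6]
width: 0.323
gripper_force: 30.0
```

Request:
arm_command --targets '[[[0,0,-0.0008,0,0,0],[0,0,0,0,0,0],[0,0,0,0,0,0],[0,0,0,0,0,0],[0,0,0,0,0,0],[0,0,0,0,0,0]]]' --jaw 0.055

```text
clock: 11.12
position: [0.5541, -0.0485, 0.0815]
ee_rot: [-0.346, -3.122, 0.0]
force: [0.5, 0.4, -0.1]
width: 0.601
gripper_force: 0.0
```

Request:
arm_command --targets '[[[0,0,-0.02,0,0,0],[0,0,-0.04,0,0,0],[0,0,-0.04,0,0,0],[-0.02,0,-0.03,0,0,0],[-0.05,0,0,0,0,0],[-0.03,0,0,0,0,0],[0,0,0,0,0,0]]]'

```text
clock: 12.0
position: [0.653, -0.0709, 0.2109]
ee_rot: [0.347, 3.122, -0.001]
force: [-0.6, 0.9, -0.4]
width: 0.596
gripper_force: 0.0
```

```bash
python3 - <<'E'
from h import *
s=arm.observe(); print(s['position'],s['force'])
im=snap('wrist','w4',5,(55,200,225,345))
im=snap('top','t4')
E
python3 -c "
import cv2;a=cv2.imread('pics/w4.png');print(a.shape);cv2.imwrite('pics/w4s.png',cv2.resize(a,None,fx=.8,fy=.8))"
```

```text
[ 0.65301484 -0.07090583  0.21090885] [-0.59015887  0.86859883 -0.37792102]
(725, 600, 3)
```

View pics/w4s.png

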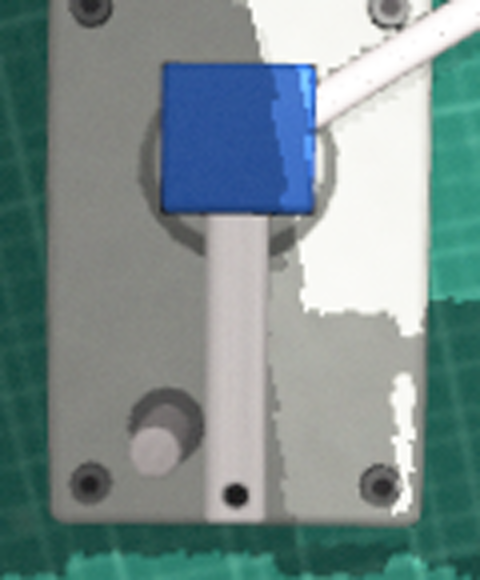

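Request:
arm_command --targets '[[[0,0,0,0,0,0.16],[0,0,0,0,0,0.16],[0,0,0,0,0,0.16],[0,0,0,0,0,0.16],[0,0,0,0,0,0.16],[0,0,0,0,0,0.16],[0,0,0,0,0,0]]]' --jaw 0.032 --newtons 60

```text
clock: 12.98
position: [0.6508, -0.0698, 0.2116]
ee_rot: [-1.747, -2.61, -0.0]
force: [-0.4, -0.2, -0.5]
width: 0.348
gripper_force: 0.0
```

Request:
arm_command --targets '[[[0.0295,-0.0166,0,0,0,0],[0.0295,-0.0166,0,0,0,0],[0.0295,-0.0166,0,0,0,0],[0.0295,-0.0166,0,0,0,0],[0.0295,-0.0166,0,0,0,0],[0,0,0,0,0,0],[0,0,0,0,0,0]]]'

```text
clock: 13.85
position: [0.5191, 0.0342, 0.2119]
ee_rot: [1.746, 2.611, 0.001]
force: [1.3, -0.7, 0.0]
width: 0.349
gripper_force: 0.0
```

```bash
python3 - <<'E'
from h import *
s=arm.observe(); print(s['joints'].round(3),s['clock'],s['width']); W=R.from_rotvec(s['ee_rot']).as_matrix()
im=snap('wrist','w5',1.4); a=dict(np.load('pics/w5.npz')); p=a['pixels'].astype(int)
m=(p[...,0]>120)&(p[...,1]<80)&(p[...,2]<80)
n,l,st,ce=cv2.connectedComponentsWithStats(m.astype(np.uint8)); 
for i in range(1,n):
    if st[i,4]>40:
        z=a['z_map'][l==i]; print(st[i],ce[i].round(1),np.median(z[z>0]) if (z>0).any() else 0)
        for zz in (.066,.08): 
            c=watz(a,*ce[i],zz); print(zz,c,W[:2,:2].T@(c-s['position'][:2]))
print(s['position'],np.arctan2(W[1,0],W[0,0]))
A=np.array([.5545,-.0487]); d=s['position'][:2]-A; print('r',np.hypot(*d),np.arctan2(d[1],d[0]))
# key top height
t=np.load('pics/t4.npz'); 
for u,v in [(276,236),(277,237),(278,238)]: print(px3(t,u,v))
t0=np.load('pics/top0.npz')
E
```

```text
[-0.533  0.31   0.468  1.901 -0.168  0.968  0.404] 13.85 0.34895452106569785
[281 191  14  23 265] [287.4 202.4] 0.2815194
0.066 [0.52164032 0.03529103] [1.20383512e-05 2.76984705e-03]
0.08 [0.5201711  0.03836751] [0.0034165  0.00258823]
[488 200  23  18 214] [497.3 208.4] 0.29897127
0.066 [0.73060033 0.1161522 ] [-0.00514557  0.22677022]
0.08 [0.71887118 0.1152584 ] [-0.00148787  0.21559019]
[0.51908543 0.0342211  0.21192502] 1.9630402949809418
r 0.09016706631646208 1.974433792196393
[ 0.48954095 -0.03734251  0.70072331]
[ 0.48837505 -0.03872818  0.69848446]
[ 0.48695161 -0.04006865  0.69869682]
```

Request:
arm_command --targets '[[[0,0.0025,0.03,0,0,0],[0,0,0.04,0,0,0],[0,0,0.04,0,0,0],[0,0,0.025,0,0,0],[0,0,0.011,0,0,0],[0,0,0,0,0,0],[0,0,0,0,0,0]]]'

```text
clock: 14.78
position: [0.522, 0.0353, 0.0665]
ee_rot: [1.748, 2.609, 0.002]
force: [0.5, -0.4, 0.5]
width: 0.344
gripper_force: 0.0
```

Request:
arm_command --targets '[[[0,0,0,0,0,0],[0,0,0,0,0,0],[0,0,0,0,0,0],[0,0,0,0,0,0]]]' --jaw 0.018

```text
clock: 15.28
position: [0.5212, 0.0355, 0.0656]
ee_rot: [1.749, 2.61, 0.0]
force: [0.7, -0.2, -0.1]
width: 0.196
gripper_force: 0.0
```

```bash
cat > st.py <<'E'
from h import *
s=arm.observe(); W=R.from_rotvec(s['ee_rot']).as_matrix(); A=np.array([.5545,-.0487]); d=s['position'][:2]-A
F=s['force']; print('clk',s['clock'],'pos',s['position'].round(4),'toolyaw %.3f r %.4f ang %.3f'%(np.arctan2(W[1,0],W[0,0]),np.hypot(*d),np.arctan2(d[1],d[0])))
print('F tool',(W.T@F).round(2),'Mz axis about TCP-lever',(d[0]*F[1]-d[1]*F[0]).round(3),'tq',s['ft_torque'].round(3),'w',(s['width']*.0918).round(4),s['gripper_force'])
E
python3 st.py
```

```text
clk 15.275 pos [0.5212 0.0355 0.0656] toolyaw 1.961 r 0.0905 ang 1.947Traceback (most recent call last):
  File "st.py", line 4, in <module>
    print('F tool',(W.T@F).round(2),'Mz axis about TCP-lever',(d[0]*F[1]-d[1]*F[0]).round(3),'tq',s['ft_torque'].round(3),'w',(s['width']*.0918).round(4),s['gripper_force'])
                                                                                                                              ^^^^^^^^^^^^^^^^^^^^^^^^
AttributeError: 'float' object has no attribute 'round'
```

Request:
arm_command --targets '[[[-0.0001,0.0045,0,0,0,0.05],[-0.0001,0.0045,0,0,0,0.05],[-0.0001,0.0045,0,0,0,0.05],[-0.0001,0.0045,0,0,0,0.05],[0,0,0,0,0,0]]]'

```text
clock: 15.9
position: [0.5384, 0.0406, 0.0654]
ee_rot: [2.0, 2.422, -0.001]
force: [-0.4, -0.4, -0.1]
width: 0.202
gripper_force: 0.1
```

```bash
sed -i "s/(s\['width'\]\*.0918).round(4)/round(s['width']*.0918,4)/" st.py; python3 st.py
```

```text
clk 15.9 pos [0.5384 0.0406 0.0654] toolyaw 1.761 r 0.0908 ang 1.749
F tool [-0.33 -0.44  0.15] Mz axis about TCP-lever 0.04 tq [-0.117  0.086 -0.012] w 0.0185 0.101079479791224
```

Request:
arm_command --targets '[[[-0.0001,0.0045,0,0,0,0.05],[-0.0001,0.0045,0,0,0,0.05],[-0.0001,0.0045,0,0,0,0.05],[-0.0001,0.0045,0,0,0,0.05],[0,0,0,0,0,0]]]'

```text
clock: 16.52
position: [0.556, 0.0422, 0.0654]
ee_rot: [-2.231, -2.212, 0.001]
force: [-0.9, -0.0, 0.6]
width: 0.196
gripper_force: 0.4
```

```bash
python3 st.py; python3 - <<'E'
from h import *
snap('top','t6')
a=np.load('pics/t6.npz')
cv2.imwrite('pics/t6c.png',cv2.resize(a['pixels'][190:275,225:325,::-1],None,fx=7,fy=7,interpolation=cv2.INTER_CUBIC))
p=a['pixels'].astype(int); m=(p[...,0]>120)&(p[...,1]<70)&(p[...,2]<70); m[:180]=0
ys,xs=np.nonzero(m); print(len(xs), xs.mean() if len(xs) else 0, ys.mean() if len(xs) else 0)
E
```

```text
clk 16.525 pos [0.556  0.0422 0.0654] toolyaw 1.562 r 0.0909 ang 1.554
F tool [-0.05 -0.88 -0.6 ] Mz axis about TCP-lever 0.08 tq [-0.194  0.163  0.006] w 0.018 0.3518686071038246
7 123.0 194.71428571428572
```

```bash
python3 - <<'E'
from h import *
snap('wrist','w6',1.4); a=dict(np.load('pics/w6.npz')); p=a['pixels'].astype(int); W=R.from_rotvec(a['rot']).as_matrix()
m=(p[...,0]>90)&(p[...,1]<70)&(p[...,2]<70)
n,l,st,ce=cv2.connectedComponentsWithStats(m.astype(np.uint8)); 
for i in range(1,n):
    if st[i,4]>40:
        c=watz(a,*ce[i],.075); print(st[i],ce[i].round(1),c,W[:2,:2].T@(c-a['pos'][:2]))
m=(p[...,2]>110)&(p[...,0]<90)
n,l,st,ce=cv2.connectedComponentsWithStats(m.astype(np.uint8)); 
for i in range(1,n):
    if st[i,4]>150: print('blue',st[i],ce[i].round(1),watz(a,*ce[i],.095))
E
```

```text
[266 243  26  32 720] [278.8 259.8] [0.55368422 0.0542505 ] [ 0.01200346 -0.00245696]
[437 404  35  16 187] [453.8 411.1] [ 0.67077583 -0.0661403 ] [-0.10741402  0.11562715]
blue [   0    0   57   49 1768] [27.6 17.8] [0.44672515 0.16848341]
blue [ 53   0  12  43 272] [58.7 18.6] [0.4660855  0.16260551]
blue [  62    0   57   79 2492] [93.7 44.3] [0.48508526 0.14716244]
blue [118   0  12  68 568] [123.4  34. ] [0.49830871 0.14874082]
blue [ 131    0   54   66 3047] [156.2  30.7] [0.51165826 0.14779597]
blue [186   0  13  59 584] [192.   28.2] [0.52505239 0.14693602]
blue [ 201    0   60   57 2830] [228.3  28.8] [0.53786054 0.14547693]
blue [279   0  46  10 412] [301.6   4. ] [0.56266375 0.15412096]
blue [ 426    0   51   57 2153] [451.2  28.2] [0.61814807 0.15070011]
blue [ 485    1   42   68 2003] [505.8  35.3] [0.64478147 0.15315661]
blue [ 523    0   37   97 2687] [543.7  44.3] [0.66759897 0.15440887]
blue [ 357    2   58   58 2212] [380.7  31.9] [0.58994621 0.14522535]
blue [401   7  13  41 406] [407.6  27.2] [0.60014732 0.14822953]
blue [415   9  12  40 370] [420.9  28.6] [0.605
[... 514 characters left out ...]
 ] [0.51189067 0.13335192]
blue [   48    65   512   205 58475] [335.9 144.6] [0.57386591 0.10475671]
blue [490  64  38  18 329] [508.4  71.8] [0.64512696 0.13779156]
blue [430  67  49  12 198] [453.5  72.4] [0.61830116 0.13342385]
blue [490  77  38  12 160] [508.7  82.2] [0.64518023 0.13352019]
blue [  0  91  29  19 222] [ 14.2 100.7] [0.44003103 0.13190041]
blue [324 217  33  29 888] [339.8 231.4] [0.57611819 0.07385763]
blue [  76  291   64   34 1467] [108.2 307.9] [0.47797153 0.03780694]
blue [ 429  291   63   35 1520] [459.1 308.2] [0.63334686 0.03640207]
blue [408 371  58  25 799] [435.8 383.1] [ 0.63291373 -0.00997882]
blue [409 410  34  10 163] [424.3 415.7] [ 0.6333607  -0.03719227]
```

Request:
arm_command --targets '[[[-0.0001,0.0045,0,0,0,0.05],[-0.0001,0.0045,0,0,0,0.05],[0,0.0011,0,0,0,0.0125],[0,0.0011,0,0,0,0.0125],[0,0.0011,0,0,0,0.0125],[0,0,0,0,0,0]]]'

```text
clock: 17.38
position: [0.5685, 0.0413, 0.0655]
ee_rot: [2.379, 2.052, -0.0]
force: [-2.1, -0.8, -0.7]
width: 0.193
gripper_force: 0.9
```

```bash
python3 st.py
```

```text
clk 17.375 pos [0.5685 0.0413 0.0655] toolyaw 1.423 r 0.0911 ang 1.417
F tool [-1.05 -1.95  0.72] Mz axis about TCP-lever 0.177 tq [-0.309  0.47   0.006] w 0.0177 0.9449420124292374
```

Request:
arm_command --targets '[[[0,0.0011,0,0,0,0.0125],[0,0.0011,0,0,0,0.0125],[0,0.0011,0,0,0,0.0125],[0,0.0011,0,0,0,0.0125],[0,0,0,0,0,0]]]'

```text
clock: 18.0
position: [0.5731, 0.0407, 0.0655]
ee_rot: [2.43, 1.991, 0.0]
force: [-2.1, -0.7, -0.5]
width: 0.198
gripper_force: 0.8
```

```bash
python3 st.py
```

```text
clk 18.0 pos [0.5731 0.0407 0.0655] toolyaw 1.373 r 0.0913 ang 1.366
F tool [-1.09 -1.93  0.45] Mz axis about TCP-lever 0.176 tq [-0.264  0.408 -0.007] w 0.0182 0.7945898361504078
```

Request:
arm_command --targets '[[[-0.0004,0.0011,0,0,0,0.0125],[-0.0002,0.0011,0,0,0,0.0125],[0,0.0011,0,0,0,0.0125],[0,0.0011,0,0,0,0.0125],[0,0,0,0,0,0]]]'

```text
clock: 18.62
position: [0.5773, 0.0394, 0.0656]
ee_rot: [2.479, 1.93, 0.001]
force: [-1.6, 2.5, 0.4]
width: 0.197
gripper_force: 0.9
```

Request:
arm_command --targets '[[[0,0.0011,0,0,0,0.0125],[0,0.0011,0,0,0,0.0125],[0,0.0011,0,0,0,0.0125],[0,0,0,0,0,0]]]'

```text
clock: 19.12
position: [0.5805, 0.0382, 0.0655]
ee_rot: [2.514, 1.883, 0.0]
force: [-1.7, 0.6, 0.9]
width: 0.199
gripper_force: 0.9
```

Request:
arm_command --targets '[[[0,0.0011,0,0,0,0.0125],[0,0.0011,0,0,0,0.0125],[0,0.0011,0,0,0,0.0125],[0,0,0,0,0,0]]]'

```text
clock: 19.62
position: [0.5836, 0.0372, 0.0655]
ee_rot: [2.549, 1.835, 0.0]
force: [-1.2, 1.2, 0.1]
width: 0.195
gripper_force: 0.9
```

```bash
python3 st.py
```

```text
clk 19.625 pos [0.5836 0.0372 0.0655] toolyaw 1.248 r 0.0907 ang 1.244
F tool [ 0.78 -1.48 -0.14] Mz axis about TCP-lever 0.134 tq [ 0.22   0.34  -0.058] w 0.0179 0.8977079205214977
```

Request:
arm_command --targets '[[[0,0.0011,0,0,0,0.0125],[0,0.0011,0,0,0,0.0125],[0,0.0011,0,0,0,0.0125],[0,0.0011,0,0,0,0.0125],[0,0,0,0,0,0]]]'

```text
clock: 20.25
position: [0.5877, 0.0357, 0.0656]
ee_rot: [2.594, 1.771, 0.0]
force: [-1.7, 1.3, -0.7]
width: 0.198
gripper_force: 0.9
```

Request:
arm_command --targets '[[[0,0.0011,0,0,0,0.0125],[0,0.0011,0,0,0,0.0125],[0,0.0011,0,0,0,0.0125],[0,0,0,0,0,0]]]'

```text
clock: 20.75
position: [0.5908, 0.0344, 0.0655]
ee_rot: [2.627, 1.722, 0.0]
force: [-1.5, 0.2, -0.7]
width: 0.197
gripper_force: 0.9
```

Request:
arm_command --targets '[[[0,0.0011,0,0,0,0.0125],[0,0.0011,0,0,0,0.0125],[0,0.0011,0,0,0,0.0125],[0,0.0011,0,0,0,0.0125],[0,0,0,0,0,0]]]'

```text
clock: 21.38
position: [0.5948, 0.0327, 0.0655]
ee_rot: [2.67, 1.656, 0.0]
force: [-1.4, -0.9, -0.0]
width: 0.199
gripper_force: 0.8
```

Request:
arm_command --targets '[[[0,0.0011,0,0,0,0.0125],[0,0.0011,0,0,0,0.0125],[0,0.0011,0,0,0,0.0125],[0,0.0011,0,0,0,0.0125],[0,0,0,0,0,0]]]'

```text
clock: 22.0
position: [0.5987, 0.0306, 0.0655]
ee_rot: [2.71, 1.589, 0.0]
force: [-2.1, 0.6, -1.0]
width: 0.199
gripper_force: 0.8
```

Request:
arm_command --targets '[[[0,0.0011,0,0,0,0.0125],[0,0.0011,0,0,0,0.0125],[0,0.0011,0,0,0,0.0125],[0,0.0011,0,0,0,0.0125],[0,0,0,0,0,0]]]'

```text
clock: 22.62
position: [0.6025, 0.0284, 0.0655]
ee_rot: [2.749, 1.52, 0.0]
force: [-1.4, 0.5, -1.6]
width: 0.197
gripper_force: 0.8
```

```bash
python3 st.py
```

```text
clk 22.625 pos [0.6025 0.0284 0.0655] toolyaw 1.010 r 0.0908 ang 1.014
F tool [-0.36 -1.47  1.57] Mz axis about TCP-lever 0.134 tq [-0.103  0.526  0.001] w 0.0181 0.7873382605612278
```

Request:
arm_command --targets '[[[0,0.0011,0,0,0,0.0125],[0,0.0011,0,0,0,0.0125],[0,0.0011,0,0,0,0.0125],[0,0.0011,0,0,0,0.0125],[0,0,0,0,0,0]]]'

```text
clock: 23.25
position: [0.6061, 0.0261, 0.0655]
ee_rot: [2.786, 1.451, 0.0]
force: [-1.2, 0.3, -1.0]
width: 0.196
gripper_force: 0.8
```

Request:
arm_command --targets '[[[0,0.0011,0,0,0,0.0125],[0,0.0011,0,0,0,0.0125],[0,0.0011,0,0,0,0.0125],[0,0.0011,0,0,0,0.0125],[0,0,0,0,0,0]]]'

```text
clock: 23.88
position: [0.6097, 0.0235, 0.0656]
ee_rot: [2.822, 1.381, 0.0]
force: [-1.9, 1.3, -1.4]
width: 0.197
gripper_force: 0.8
```

Request:
arm_command --targets '[[[0,0.0011,0,0,0,0.0125],[0,0.0011,0,0,0,0.0125],[0,0.0011,0,0,0,0.0125],[0,0.0011,0,0,0,0.0125],[0,0,0,0,0,0]]]'

```text
clock: 24.5
position: [0.6132, 0.0207, 0.0656]
ee_rot: [2.855, 1.31, 0.0]
force: [-1.9, 0.0, -0.8]
width: 0.194
gripper_force: 0.8
```

```bash
python3 st.py
```

```text
clk 24.5 pos [0.6132 0.0207 0.0656] toolyaw 0.860 r 0.0909 ang 0.869
F tool [-1.22 -1.43  0.76] Mz axis about TCP-lever 0.131 tq [0.031 0.474 0.011] w 0.0178 0.7851654477417469
```

Request:
arm_command --targets '[[[0,0.0011,0,0,0,0.0125],[0,0.0011,0,0,0,0.0125],[0,0.0011,0,0,0,0.0125],[0,0.0011,0,0,0,0.0125],[0,0,0,0,0,0]]]'

```text
clock: 25.12
position: [0.6165, 0.0177, 0.0656]
ee_rot: [2.887, 1.238, 0.0]
force: [-2.1, 0.3, -0.9]
width: 0.191
gripper_force: 0.8
```

```bash
python3 st.py; python3 - <<'E'
from h import *
for n in ('scene','top'): snap(n,n+'7')
a=np.load('pics/scene7.npz'); b=np.load('pics/top7.npz')
A=cv2.resize(a['pixels'][185:280,245:345,::-1],None,fx=4,fy=4,interpolation=cv2.INTER_CUBIC)
B=cv2.resize(b['pixels'][185:280,230:325,::-1],None,fx=4,fy=4,interpolation=cv2.INTER_CUBIC)
cv2.imwrite('pics/c7.png',np.hstack([A,B]))
def blue(p): 
    p=p.astype(int); m=(p[...,2]>100)&(p[...,0]<80)&(p[...,2]-p[...,1]>60); n,l,st,ce=cv2.connectedComponentsWithStats(m.astype(np.uint8)); return [(st[i].tolist(),ce[i].round(1).tolist()) for i in range(1,n) if st[i,4]>30]
print(blue(a['pixels'])); print(blue(b['pixels']))
E
```

```text
clk 25.125 pos [0.6165 0.0177 0.0656] toolyaw 0.810 r 0.0909 ang 0.820
F tool [-1.24 -1.73  0.89] Mz axis about TCP-lever 0.158 tq [0.03  0.419 0.007] w 0.0175 0.7939188927412033
[([190, 202, 7, 6, 37], [193.1, 204.4]), ([277, 219, 13, 9, 82], [282.8, 222.7]), ([397, 264, 12, 18, 140], [402.7, 272.5])]
[([11, 6, 8, 11, 60], [14.6, 10.8]), ([64, 34, 22, 9, 157], [74.1, 37.9]), ([371, 162, 16, 23, 181], [378.3, 173.0]), ([270, 229, 13, 14, 125], [276.2, 236.0]), ([375, 279, 9, 24, 50], [378.0, 289.8]), ([386, 280, 4, 24, 45], [387.6, 291.7])]
```

```bash
python3 - <<'E'
from h import *
ax=np.array([.5531,-.0490])
def proj(a,P):
    c=R.from_rotvec(a['rotation']).as_matrix().T@(np.asarray(P)-a['xyz']); return a['fx']*c[0]/c[2]+a['cx'],a['fy']*c[1]/c[2]+a['cy']
th=np.arange(-.7,.35,.05)
print('th ',' '.join('%4.0f'%(t*100) for t in th))
for f in ('t4','top7'):
    a=np.load('pics/%s.npz'%f); g=a['pixels'].astype(np.float32).mean(2)
    for r in (.04,.06,.08):
        pts=np.array([proj(a,[ax[0]+r*np.cos(t),ax[1]+r*np.sin(t),.062]) for t in th],np.float32)
        v=cv2.remap(g,pts[:,0].reshape(1,-1),pts[:,1].reshape(1,-1),cv2.INTER_LINEAR)[0]
        print(f,r,' '.join('%4.0f'%x for x in v))
E
```

```text
th   -70  -65  -60  -55  -50  -45  -40  -35  -30  -25  -20  -15  -10   -5    0    5   10   15   20   25   30
t4 0.04  102  103  103  103  103  103  102  103  103  103  102  101  101  101  101  100   99   98   98   97   96
t4 0.06  102  102  102  102  102  103  103  103  103  103  102  101  101  100  100   99   98   96   94   94   93
t4 0.08   98   99  100  102  102  102  103  103  103  102  102  102  101  100   99   97   94   94   92   89   87
top7 0.04  234  233  214  175  172  211  250  252  245  232  214  188  165  151  143  139  140  144  145  141  138
top7 0.06  216  144   84   80   80  110  224  252  253  253  245  232  232  226  194  152  119  104  104  121  144
top7 0.08  147  181  219  231  232  230  230  243  211  240  181  136  120  102  101  101  108  125   95   57   37
```

Request:
arm_command --targets '[[[0,0.0011,0,0,0,0.0125],[0,0.0011,0,0,0,0.0125],[0,0.0011,0,0,0,0.0125],[0,0,0,0,0,0]]]'

```text
clock: 25.72
position: [0.6188, 0.0155, 0.0655]
ee_rot: [2.91, 1.184, 0.0]
force: [-2.2, 1.3, -0.2]
width: 0.194
gripper_force: 0.8
```

```bash
python3 st.py
```

```text
clk 25.725 pos [0.6188 0.0155 0.0655] toolyaw 0.773 r 0.0908 ang 0.785
F tool [-0.62 -2.46  0.24] Mz axis about TCP-lever 0.224 tq [ 0.143  0.434 -0.006] w 0.0178 0.8305026032030582
```

View pics/c7.png

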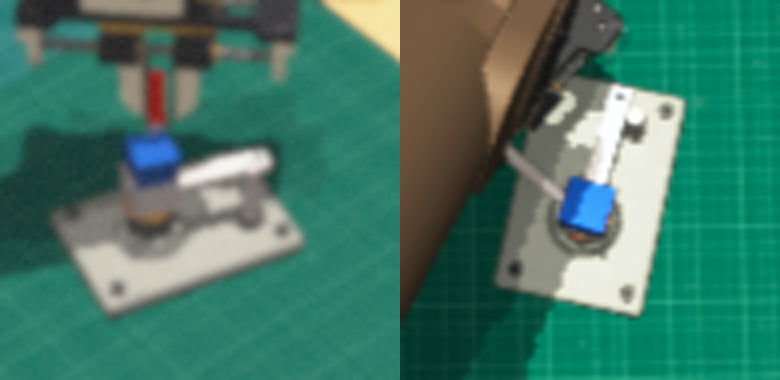

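Request:
arm_command --targets '[[[0,0.0011,0,0,0,0.0125],[0,0.0011,0,0,0,0.0125],[0,0.0011,0,0,0,0.0125],[0,0,0,0,0,0]]]'

```text
clock: 26.22
position: [0.6209, 0.0132, 0.0655]
ee_rot: [-2.931, -1.129, 0.0]
force: [-3.1, 1.6, -0.1]
width: 0.194
gripper_force: 1.4
```

```bash
python3 st.py
```

```text
clk 26.225 pos [0.6209 0.0132 0.0655] toolyaw 0.736 r 0.0908 ang 0.751
F tool [-1.19 -3.25  0.15] Mz axis about TCP-lever 0.297 tq [ 0.267  0.609 -0.031] w 0.0178 1.428663656115532
```

Request:
arm_command --targets '[[[0,0.001,0,0,0,0.011],[0,0.001,0,0,0,0.011],[0,0,0,0,0,0],[0,0,0,0,0,0]]]'

```text
clock: 26.72
position: [0.6221, 0.012, 0.0655]
ee_rot: [-2.943, -1.098, 0.0]
force: [-3.5, 3.9, 0.3]
width: 0.193
gripper_force: 2.5
```

```bash
python3 st.py
```

```text
clk 26.725 pos [0.6221 0.012  0.0655] toolyaw 0.714 r 0.0908 ang 0.732
F tool [-0.12 -5.24 -0.3 ] Mz axis about TCP-lever 0.476 tq [ 0.695  0.84  -0.032] w 0.0177 2.506740018725395
```

Request:
arm_command --targets '[[[0,0.001,0,0,0,0.011],[0,0.001,0,0,0,0.011],[0,0,0,0,0,0],[0,0,0,0,0,0]]]'

```text
clock: 27.22
position: [0.6231, 0.0109, 0.0654]
ee_rot: [-2.954, -1.065, 0.001]
force: [-4.1, 5.1, 1.7]
width: 0.195
gripper_force: 3.3
```

```bash
python3 st.py
```

```text
clk 27.225 pos [0.6231 0.0109 0.0654] toolyaw 0.692 r 0.0908 ang 0.715
F tool [ 0.09 -6.61 -1.68] Mz axis about TCP-lever 0.6 tq [0.958 1.094 0.015] w 0.0179 3.2594548165798187
```

Request:
arm_command --targets '[[[0,0.001,0,0,0,0.005],[0,0.001,0,0,0,0.005],[0,0.001,0,0,0,0.005],[0,0,0,0,0,0],[0,0,0,0,0,0]]]'

```text
clock: 27.85
position: [0.6245, 0.0094, 0.0652]
ee_rot: [-2.96, -1.044, 0.002]
force: [-5.5, 6.5, 2.9]
width: 0.196
gripper_force: 4.6
```

```bash
python3 st.py; python3 - <<'E'
from h import *
ax=np.array([.5531,-.0490])
def proj(a,P):
    c=R.from_rotvec(a['rotation']).as_matrix().T@(np.asarray(P)-a['xyz']); return a['fx']*c[0]/c[2]+a['cx'],a['fy']*c[1]/c[2]+a['cy']
th=np.arange(-.6,.05,.025); snap('top','top8')
for f in ('top7','top8'):
    a=np.load('pics/%s.npz'%f); g=a['pixels'].astype(np.float32).mean(2)
    for r in (.05,.06,.07):
        pts=np.array([proj(a,[ax[0]+r*np.cos(t),ax[1]+r*np.sin(t),.062]) for t in th],np.float32)
        v=cv2.remap(g,pts[:,0].reshape(1,-1),pts[:,1].reshape(1,-1),cv2.INTER_LINEAR)[0]
        print(f,r,' '.join('%3.0f'%x for x in v))
E
```

```text
clk 27.85 pos [0.6245 0.0094 0.0652] toolyaw 0.678 r 0.0910 ang 0.693
F tool [-0.16 -8.5  -2.87] Mz axis about TCP-lever 0.773 tq [ 1.391  1.403 -0.007] w 0.018 4.558001607656479
top7 0.05 234 232 228 208 189 189 201 221 240 252 252 253 253 253 249 246 237 228 228 230 232 234 234 234 234 233
top7 0.06  84  80  80  81  80  88 110 171 224 245 252 253 253 253 253 251 245 238 232 231 232 231 226 211 194 172
top7 0.07 176 196 228 248 251 252 251 246 243 248 253 253 253 253 253 239 211 165 140 136 135 127 115 106 102 101
top8 0.05 234 233 228 209 190 186 196 209 218 222 221 217 216 214 213 212 197 178 181 192 207 220 222 217 202 180
top8 0.06  84  80  80  81  80  92 119 187 239 249 250 248 247 248 245 239 230 222 210 190 166 154 142 132 122 113
top8 0.07 176 196 228 249 252 252 251 246 244 249 253 253 253 253 252 238 208 163 139 136 147 167 189 198 202 203
```

Request:
arm_command --targets '[[[0,0.001,0,0,0,0.005],[0,0.001,0,0,0,0.005],[0,0.001,0,0,0,0.005],[0,0,0,0,0,0],[0,0,0,0,0,0]]]'

```text
clock: 28.52
position: [0.626, 0.0077, 0.0651]
ee_rot: [-2.967, -1.022, 0.003]
force: [-6.7, 8.8, 4.0]
width: 0.198
gripper_force: 5.6
```

```bash
python3 st.py
```

```text
clk 28.525 pos [0.626  0.0077 0.0651] toolyaw 0.663 r 0.0911 ang 0.668
F tool [  0.17 -11.09  -3.93] Mz axis about TCP-lever 1.008 tq [ 1.748  1.628 -0.027] w 0.0182 5.552750676870346
```

Request:
arm_command --targets '[[[0,0.001,0,0,0,0.005],[0,0.001,0,0,0,0.005],[0,0.001,0,0,0,0.005],[0,0,0,0,0,0],[0,0,0,0,0,0]]]'

```text
clock: 29.15
position: [0.6276, 0.0059, 0.065]
ee_rot: [-2.973, -1.0, 0.003]
force: [-8.7, 10.9, 3.5]
width: 0.193
gripper_force: 6.5
```

```bash
python3 st.py
```

```text
clk 29.15 pos [0.6276 0.0059 0.065 ] toolyaw 0.649 r 0.0912 ang 0.642
F tool [ -0.34 -13.98  -3.42] Mz axis about TCP-lever 1.273 tq [ 1.988  1.888 -0.004] w 0.0178 6.452899128198624
```

Request:
arm_command --targets '[[[0,0.0008,0,0,0,0.005],[0,0.0007,0,0,0,0.003],[0,0,0,0,0,0],[0,0,0,0,0,0]]]'

```text
clock: 29.65
position: [0.6283, 0.0051, 0.065]
ee_rot: [-2.977, -0.988, 0.004]
force: [-8.0, 10.7, 4.5]
width: 0.197
gripper_force: 7.0
```

```bash
python3 st.py
```

```text
clk 29.65 pos [0.6283 0.0051 0.065 ] toolyaw 0.641 r 0.0913 ang 0.630
F tool [ -0.02 -13.41  -4.47] Mz axis about TCP-lever 1.222 tq [2.26  2.016 0.032] w 0.018 6.995246261358261
```

Request:
arm_command --targets '[[[0,0,0,0,0,0]]]'

```text
clock: 29.78
position: [0.6283, 0.0051, 0.065]
ee_rot: [-2.977, -0.988, 0.004]
force: [-8.9, 11.6, 4.6]
width: 0.199
gripper_force: 7.0
```

```bash
python3 st.py
```

```text
clk 29.775 pos [0.6283 0.0051 0.065 ] toolyaw 0.641 r 0.0913 ang 0.630
F tool [ -0.18 -14.67  -4.52] Mz axis about TCP-lever 1.337 tq [2.205 2.066 0.01 ] w 0.0182 6.991040110588074
```

Request:
arm_command --targets '[[[0,0.0008,0,0,0,0.005],[0,0.0007,0,0,0,0.005],[0,0,0,0,0,0],[0,0,0,0,0,0]]]'

```text
clock: 30.28
position: [0.6291, 0.0041, 0.0649]
ee_rot: [-2.981, -0.973, 0.004]
force: [-9.4, 11.2, 4.2]
width: 0.195
gripper_force: 7.4
```

```bash
python3 st.py
```

```text
clk 30.275 pos [0.6291 0.0041 0.0649] toolyaw 0.631 r 0.0914 ang 0.616
F tool [ -0.93 -14.63  -4.13] Mz axis about TCP-lever 1.333 tq [ 2.366  2.177 -0.038] w 0.0179 7.358565330505371
```

Request:
arm_command --targets '[[[0,0,0,0,0,0]]]'

```text
clock: 30.4
position: [0.6291, 0.0041, 0.0649]
ee_rot: [-2.981, -0.973, 0.004]
force: [-8.9, 11.7, 4.9]
width: 0.201
gripper_force: 7.4
```

```bash
python3 st.py
```

```text
clk 30.4 pos [0.6291 0.0041 0.0649] toolyaw 0.631 r 0.0914 ang 0.616
F tool [ -0.29 -14.67  -4.76] Mz axis about TCP-lever 1.337 tq [ 2.375  2.081 -0.036] w 0.0184 7.355403453111649
```

Request:
arm_command --targets '[[[0,0.0008,0,0,0,0.005],[0,0.0007,0,0,0,0.005],[0,0.0006,0,0,0,0.004],[0,0,0,0,0,0],[0,0,0,0,0,0]]]'

```text
clock: 31.02
position: [0.6301, 0.0028, 0.0649]
ee_rot: [-2.987, -0.952, 0.005]
force: [-11.0, 12.5, 4.7]
width: 0.194
gripper_force: 8.0
```

```bash
python3 st.py
```

```text
clk 31.025 pos [0.6301 0.0028 0.0649] toolyaw 0.617 r 0.0915 ang 0.598
F tool [ -1.68 -16.61  -4.56] Mz axis about TCP-lever 1.513 tq [ 2.561  2.232 -0.009] w 0.0178 7.958319783210754
```

Request:
arm_command --targets '[[[0,0,0,0,0,0]]]'

```text
clock: 31.15
position: [0.6301, 0.0028, 0.0649]
ee_rot: [-2.987, -0.953, 0.005]
force: [-10.0, 13.5, 5.2]
width: 0.194
gripper_force: 8.0
```

```bash
python3 st.py
```

```text
clk 31.15 pos [0.6301 0.0028 0.0649] toolyaw 0.617 r 0.0915 ang 0.598
F tool [ -0.34 -16.86  -5.11] Mz axis about TCP-lever 1.539 tq [2.61  2.275 0.006] w 0.0178 7.954360842704773
```

Request:
arm_command --targets '[[[0,-0.002,0,0,0,0],[0,-0.002,0,0,0,0],[0,-0.002,0,0,0,0],[0,0,0,0,0,0],[0,0,0,0,0,0],[0,0,0,0,0,0]]]' --jaw 0.04

```text
clock: 31.9
position: [0.6288, 0.0037, 0.0655]
ee_rot: [2.994, 0.95, 0.0]
force: [1.0, -0.1, 0.3]
width: 0.435
gripper_force: 0.0
```

```bash
python3 st.py; python3 - <<'E'
from h import *
snap('wrist','w9'); a=dict(np.load('pics/w9.npz')); p=a['pixels'].astype(int); W=R.from_rotvec(a['rot']).as_matrix()
m=(p[...,0]>90)&(p[...,1]<70)&(p[...,2]<70)
n,l,st,ce=cv2.connectedComponentsWithStats(m.astype(np.uint8)); 
for i in range(1,n):
    if st[i,4]>150:
        c=watz(a,*ce[i],.075); print(st[i],ce[i].round(1),c,W[:2,:2].T@(c-a['pos'][:2]))
E
```

```text
clk 31.9 pos [0.6288 0.0037 0.0655] toolyaw 0.614 r 0.0909 ang 0.614
F tool [ 0.69  0.67 -0.35] Mz axis about TCP-lever -0.061 tq [-0.073  0.153 -0.109] w 0.0399 0.0
[521 212  33  26 210] [533.9 222.8] [ 0.72795203 -0.08864965] [0.02777672 0.13259747]
[256 242  27  33 723] [269.8 259.6] [0.63579999 0.015112  ] [ 0.01230494 -0.00531228]
```

Request:
arm_command --targets '[[[0,0,-0.02,0,0,0],[0,0,-0.03,0,0,0],[0,0,-0.04,0,0,0],[0,0,-0.04,0,0,0],[0,0,-0.03,0,0,0],[0,-0.03,-0.02,0,0,0],[0,-0.05,0,0,0,0],[0,-0.05,0,0,0,0],[0,-0.05,0,0,0,0],[0,0,0,0,0,0]]]'

```text
clock: 33.2
position: [0.5228, 0.1551, 0.2462]
ee_rot: [-2.989, -0.96, 0.001]
force: [0.3, 0.1, -0.4]
width: 0.44
gripper_force: 0.0
```

```bash
python3 st.py; python3 - <<'E'
from h import *
snap('top','top9',1.4); snap('scene','scene9',1.4)
ax=np.array([.5531,-.0490])
def proj(a,P):
    c=R.from_rotvec(a['rotation']).as_matrix().T@(np.asarray(P)-a['xyz']); return a['fx']*c[0]/c[2]+a['cx'],a['fy']*c[1]/c[2]+a['cy']
th=np.arange(-.6,.05,.025)
for f in ('top7','top9'):
    a=np.load('pics/%s.npz'%f); g=a['pixels'].astype(np.float32).mean(2)
    for r in (.05,.06,.07):
        pts=np.array([proj(a,[ax[0]+r*np.cos(t),ax[1]+r*np.sin(t),.062]) for t in th],np.float32)
        v=cv2.remap(g,pts[:,0].reshape(1,-1),pts[:,1].reshape(1,-1),cv2.INTER_LINEAR)[0]
        print(f,r,' '.join('%3.0f'%x for x in v))
p=a['pixels'].astype(int); m=(p[...,0]>120)&(p[...,1]<70)&(p[...,2]<70); 
n,l,st,ce=cv2.connectedComponentsWithStats(m.astype(np.uint8))
for i in range(1,n):
    if st[i,4]>8: c=atz(a,*ce[i],.08)[:2]-ax; print(ce[i],c,np.hypot(*c),np.arctan2(c[1],c[0]))
# change check vs the start
t0=np.load('pics/top0.npz')['pixels'].astype(int); d=(abs(t0-p).max(2)>60).astype(np.uint8); n,l,st,ce=cv2.connectedComponentsWithStats(d)
for i in range(1,n):
    if st[i,4]>20: print('chg',st[i])
E
```

```text
clk 33.2 pos [0.5228 0.1551 0.2462] toolyaw 0.621 r 0.2063 ang 1.725
F tool [0.31 0.14 0.4 ] Mz axis about TCP-lever -0.069 tq [-0.092  0.104  0.033] w 0.0404 0.0
top7 0.05 234 232 228 208 189 189 201 221 240 252 252 253 253 253 249 246 237 228 228 230 232 234 234 234 234 233
top7 0.06  84  80  80  81  80  88 110 171 224 245 252 253 253 253 253 251 245 238 232 231 232 231 226 211 194 172
top7 0.07 176 196 228 248 251 252 251 246 243 248 253 253 253 253 253 239 211 165 140 136 135 127 115 106 102 101
top9 0.05 233 231 226 207 187 186 198 219 239 251 252 253 253 253 253 252 249 244 240 235 233 234 233 233 233 232
top9 0.06  82  78  79  80  79  86 104 161 213 242 251 253 253 253 253 251 244 237 231 230 231 231 231 232 232 231
top9 0.07 175 195 227 248 251 252 251 245 238 244 251 252 253 253 253 246 234 228 226 229 229 229 229 229 229 229
[303.94736842  47.63157895] [ 0.50420521 -0.0833372 ] 0.5110459699329291 -0.1638033686443789
[557.45  58.05] [ 0.46517712 -0.75749368] 0.8889243080964907 -1.0200734000630094
[324.05940594 169.        ] [ 0.17353162 -0.12664431] 0.21483017397299445 -0.6304507690513248
[210.35 169.9 ] [0.17591785 0.16627598] 0.24206360739367289 0.7572289728798565
[253.1875 211.0625] [0.06691125 0.05749592] 0.088220723247954 0.7098605863757828
chg [   97   193   139   173 15809]
chg [250 208  12  16  92]
chg [267 229  17  18 203]
chg [240 245  28  13 120]
chg [  80  373   73   47 2323]
chg [198 398   4  22  23]
chg [218 398   7   9  27]
```

```bash
python3 -c "
from cell import arm
print(arm.sign_off())"
```

```text
the job is handed in; nothing more can be done
None
```

The job is handed in at about 33 s. The key is right down on the screw with its arm against the stop post. The nut is seated and tightened to about 16 N, with a peak reading of 16.9 N. I did not measure the screw's shift directly, but from the key's position and the socket slack it is at most about 16 degrees.

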